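# Raise and lock a telescoping bottle stand, then load its bottle

## Task

Set up the gravity-feed stand: pull its tray straight up by the grip tab until the spring button on the tube clicks out and the tray stays locked at its full height. Then take the short, wide bottle and stand it gently and upright on the floor of the raised tray, inside the rim, and let go. Leave the tall bottle, the tip box and the timer where they are.

Things in the scene. Friction and masses are not known exactly. Their poses are not given: they have to be found in the camera images.
- stand: Bottle stand, fixed to the bench: dark steel foot 150 x 120 x 14 mm and an upright square aluminium tube, 30 mm wide, up to 125 mm above the bench. Origin: on the bench, on the tube's axis; z up; the grip tab points along -x, the window of the lock button is in the tube's +x side, 98 to 112 mm above the bench.
- mast (a joint): Height of the telescoping mast and tray above its lowest position, in m. It locks at 0.075 (2 mm of play each way), where the button pops out into the window. It starts between 0 and 0.03. It moves straight up and down, does not turn, and friction holds it where it is left; lifting it takes about 11 to 15 N. Until it is locked the bottle's weight makes it sink; once locked, it goes neither up nor down.
- lock_button (a joint): Steel spring button, 10 mm across, carried in the mast. Value: how far it has come out, in m: about 0 to 0.001 while it is hidden inside the tube, about 0.009 when it has clicked out through the window (it then stands 4.5 mm proud of the tube). It pops out by itself.
- grip_tab (a point): Middle of the part of the tray's grip tab to be grasped. The tab is a flat aluminium bar, 20 mm wide (along y), 12 mm thick (z), sticking out level from the tray along the stand's -x, free on both sides, below and above; it reaches 106 mm from the mast's axis, this point lies 88 mm from it and half-way through the thickness. Axes as the stand's. It is 133 mm above the bench at mast 0, and 208 mm when locked.
- tray_floor (a point): Centre of the upper face of the tray's floor. The tray is a round aluminium dish, 100 mm across outside, 92 mm inside, with a rim 8 mm high above the floor. Axes as the stand's. 133 mm above the bench at mast 0, 208 mm when locked.
- bottle_center (a point): Centre of the short, wide glass bottle to be loaded: 62 mm across, 106 mm high in all, about 0.32 kg, shorter and wider than the tall bottle. This point is on its axis, 53 mm above its underside. z along its axis, up.
- bottle_cap (a point): Middle of that bottle's cap, on the axis, 93 mm above its underside. The cap is a cylinder 34 mm across and 26 mm high, firmly on, and the top of the bottle: a good place to grip from above.
- tall_center (a point): Centre of the tall bottle (bystander): 50 mm across, 148 mm high, same glass and cap; this point is 74 mm above its underside.
- tip_box_center (a point): Centre of the pipette tip box (bystander): 70 x 100 x 57 mm, grey with a white lid.
- timer_center (a point): Centre of the bench timer (bystander): 55 x 75 x 22 mm, white, lying flat.
There are look-alikes about, which are no part of the job. Leave any purple or yellow look-alike of the part that bears bottle_center alone.

How it is judged:
By the outcome, as a careful person would: the job done as asked, in the order asked, and still so for the second after the job is handed in, with the robot touching nothing.
It also fails if it takes over 58 s, if anything falls off the work surface, if the arm or the gripper's body presses on something with over 40 N, if the wrist force passes 120 N, or if a joint passes its speed limit or range.

## Robot

A 7-joint arm with a two-finger parallel gripper is mounted at the origin on the work surface. World frame = base frame: x ahead of the robot, y to its left, z up, the work surface at z = 0. Lengths are in m, angles in rad, forces in N, time in s.
With the tool pointing down it reaches from about 0.4 to 0.85 m from the base axis. Payload 4.4 kg.
Tool frame: the origin (TCP) lies between the finger pads; the fingertips stand 25 mm ahead of it and the grasp point (between the pads) lies 6 mm ahead of it; z points along the fingers, x is the direction in which the jaws open and shut, and the axes are right-handed (so a half turn about z gives the same grasp; the last joint's range is limited). The gripper opens to 94 mm and grips with 3 to 60 N. Pads are 16 mm wide; open, the fingers measure 119 mm over their backs; the gripper's body (75 mm by 177 mm) begins 78 mm behind the grasp point.
Start: joints at [-1.168, 0.628, 0.038, 1.517, -0.027, 0.996, -0.02], TCP at [0.294, 0.58, 0.23] pointing down, gripper open.
Joint ranges: [-3.06, 3.06], [-0.37, 2.12], [-1.25, 1.32], [0.18, 2.47], [-1.1, 4.24], [0.23, 1.98], [-2.94, 2.94]. Speed limits (rad/s): [2.57, 2.57, 3.14, 3.14, 3.14, 3.14, 3.14].

## Interface

Orientations are given as a unit quaternion [w, x, y, z].
In Python, from bench import arm gives the robot as it stands. The module is installed in compiled form; this text tells all that it offers.
- The arm moves only by the tool drive_tool, never from a script. Its arguments are lists of equal length, an entry for each row: "slide": the shift along the tool's x, y, z in m, a list of three; "angular": the turn, a rotation vector about the tool's x, y, z in rad, a list of three. A call has 1 to 20 rows; each row shifts and turns the commanded pose from where the row before left it, along the tool's axes as they then stand; what a row does not reach is not made up. A row lasts 1/8 s, in which the tool goes at most 62.5 mm and 10.7 degrees, less where a joint would pass 70% of its speed; a pose out of reach is approached as far as the arm can. A call with a gripper value outside its range is refused whole. "fingers" is the opening, from -1 (shut) to 1 (fully open), so that 0 is half open, set as the call begins (left out, the last holds). The fingers move at their own pace and stop on an object; the grip force is fixed at half the most. Time passes only in rows, so rows that do not move let the fingers close. It gives the time, the measured TCP pose, the force and the opening at its end, in the units of the state.
- arm.get_state(): the state, without advancing time (a new reading comes with each control period).
- arm.capture(name): name is "side" or "top"; returns a dict with "color" (384x512x3 uint8, blue, green, red), "fx", "fy", "cx", "cy" (pixels), "R" (3x3) and "t" (3): a world point X has camera coordinates R X + t. Camera axes: x right, y down, z forward; pixel columns grow to the right and rows downward; lengths in m; the calibration is good to about 2 mm. A picture is of the moment at which its call begins. There is no depth.
- arm.job_done(): hands the job in, once; it reports no verdict.
The state is a dict: "time_s": time; "joint_positions": joint angles; "dq": joint speeds; "joint_efforts": joint torques, N m; "tcp_pos": TCP position; "eef_rot": TCP orientation; "contact_force": force on the tool from outside, world axes, zero at the start; "wrist_torque": the same for the moment, N m; "finger_gap": finger opening in m.
Only numpy, scipy, OpenCV 4.12 (cv2) and the standard library are available. Lean on these libraries where they do the work, as an engineer would, in place of code of your own. Each camera call takes 0.05 s, during which the arm holds its last target. There are 200 camera calls.

## Working session

There is one attempt and no reset: what is moved stays moved. The work goes in short steps, Python scripts to look and compute and a tool call to move; the robot and the scene stay as the last step left them, time stands still between calls to the robot, and variables do not carry over. Pictures are saved under pics/ and viewed, about 8 in all and at most 12, crops included, and the job is handed in when it is done.

Besides the shell and the picture viewer there is one more tool, called as name(argument=value, ...) on one line, values as JSON. drive_tool: Moves the arm, as the interface text tells. Its arguments: {"type":"object","properties":{"slide":{"type":"array"},"angular":{"type":"array"},"fingers":{"type":"number"}},"required":["slide","angular"]}

```bash
mkdir -p pics; cat > h.py <<'E'
import numpy as np, cv2
from bench import arm
def cap(n,f):
    d=arm.capture(n); cv2.imwrite(f'pics/{f}.png',d['color']); np.savez(f'pics/{f}.npz',**{k:np.array(v) for k,v in d.items()}); return d
def ray(d,u,v):
    R=np.array(d['R']);t=np.array(d['t']).ravel()
    r=R.T@np.array([(u-d['cx'])/d['fx'],(v-d['cy'])/d['fy'],1]); return -R.T@t, r/np.linalg.norm(r)
def onz(d,u,v,z):
    c,r=ray(d,u,v); return c+r*(z-c[2])/r[2]
def proj(d,X):
    p=np.array(d['R'])@np.array(X)+np.array(d['t']).ravel(); return d['fx']*p[0]/p[2]+d['cx'],d['fy']*p[1]/p[2]+d['cy']
def two(d1,p1,d2,p2):
    c1,r1=ray(d1,*p1);c2,r2=ray(d2,*p2)
    s=np.linalg.lstsq(np.c_[r1,-r2],c2-c1,rcond=None)[0]
    a=c1+r1*s[0];b=c2+r2*s[1]; return (a+b)/2,np.linalg.norm(a-b)
E
python3 - <<'E'
from h import *
a=cap('top','top0');b=cap('side','side0')
for d in(a,b): print(ray(d,256,192),d['fx'],d['cx'],d['cy'])
s=arm.get_state()
for k in s: print(k,np.round(s[k],4))
E
```

```text
(array([ 0.37537802, -0.04130793,  0.83175355]), array([ 0.24849397,  0.02068983, -0.96841245])) 362.60864411100385 258.0008135598593 188.18591097802147
(array([0.15654937, 0.41596295, 0.68592432]), array([ 0.44221653, -0.55459917, -0.70488602])) 421.59950298435 246.70808886398402 189.4609527387734
time_s 0.1
joint_positions [-1.1678  0.6292  0.0384  1.5182 -0.027   0.9963 -0.02  ]
dq [-0.0014 -0.0023  0.0009 -0.0029 -0.0007  0.0021  0.0001]
joint_efforts [ 2.00000e-03 -5.50785e+01  1.14710e+00 -1.87114e+01 -5.22000e-02
  1.93000e-02  1.00000e-04]
tcp_pos [0.2934 0.5794 0.2297]
eef_rot [ 4.000e-04  8.520e-01  5.235e-01 -7.000e-04]
contact_force [-0.3012 -0.2843 -0.393 ]
wrist_torque [ 0.0677  0.0066 -0.0162]
finger_gap 0.094
```

View pics/top0.png

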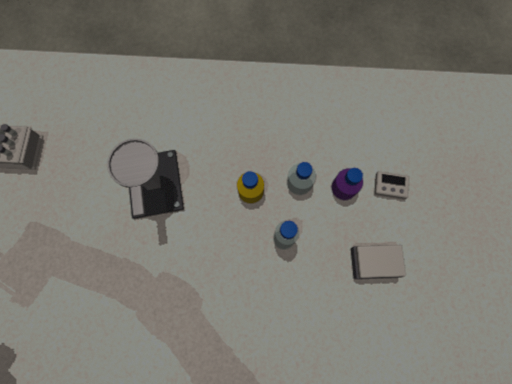

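View pics/side0.png

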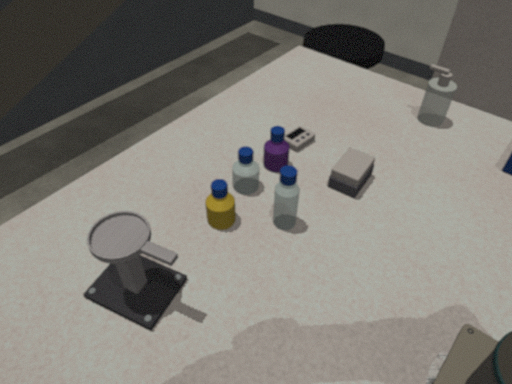

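The top view shows the tray at (134,163), its tab pointing down the image to about (137,212), and the short clear bottle's cap at (304,170). The tall bottle's cap is at (289,229). In the side view the tray is at (121,237), the tab tip at (168,256) and the short bottle's cap at (246,155).

```bash
python3 - <<'E'
from h import *
D={n:dict(np.load(f'pics/{n}0.npz')) for n in('top','side')}
for n,d in D.items():
    h=cv2.cvtColor(d['color'],cv2.COLOR_BGR2HSV)
    m=cv2.inRange(h,(100,150,60),(125,255,255))
    k,l,s,c=cv2.connectedComponentsWithStats(m)
    print(n,[(np.round(c[i],1),s[i,4]) for i in range(1,k) if s[i,4]>40])
    for i in range(1,k):
        if s[i,4]>40:print(onz(d,*c[i],0.093).round(3))
for n,(x,y,w,hh) in {'top':(95,130,100,100),'side':(75,200,130,130)}.items():
    c=cv2.resize(D[n]['color'][y:y+hh,x:x+w],None,fx=4,fy=4,interpolation=2)
    cv2.imwrite(f'pics/{n}c.png',c)
a=cv2.imread('pics/topc.png');b=cv2.imread('pics/sidec.png')
o=np.zeros((520,400+520,3),np.uint8);o[:400,:400]=a;o[:,400:]=b
cv2.imwrite('pics/c0.png',cv2.resize(o,None,fx=.85,fy=.85))
E
```

```text
top [(array([304. , 169.4]), np.int32(169)), (array([354.1, 175.1]), np.int32(177)), (array([249.5, 179. ]), np.int32(171)), (array([288.3, 229.2]), np.int32(219))]
[ 0.62  -0.125  0.093]
[ 0.614 -0.232  0.093]
[ 0.593 -0.01   0.093]
[ 0.49  -0.096  0.093]
side [(array([277. , 133.3]), np.int32(134)), (array([245.2, 154.4]), np.int32(145)), (array([508.5, 165.2]), np.int32(51)), (array([287.8, 174. ]), np.int32(213)), (array([218.9, 187.7]), np.int32(181))]
[ 0.614 -0.231  0.093]
[ 0.621 -0.126  0.093]
[ 0.169 -0.46   0.093]
[ 0.512 -0.135  0.093]
[ 0.594 -0.012  0.093]
```

View pics/c0.png

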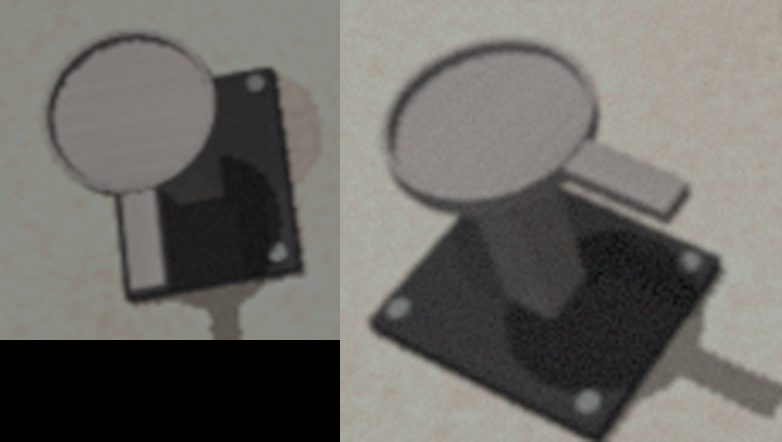

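The crop gives the top view's tab-end midpoint at (138.8,215.0) and its rim centre at (133.5,163.2). In the side view these are (174.4,258.2) and (120,237.4).

```bash
python3 - <<'E'
from h import *
a,b=[dict(np.load(f'pics/{n}0.npz')) for n in('top','side')]
print('tabend',two(a,(138.8,215.0),b,(174.4,258.2)))
print('rim',two(a,(133.5,163.2),b,(120,237.4)))
print('foot edge',onz(a,174.4,150,.014),onz(a,183.8,210,.014))
F=[(270,68),(302,272),(132,300)]
print([onz(a,95+u/3.4,130+v/3.4,.014).round(4) for u,v in F])
S=[(375,322),(600,437),(720,262)]
P=[onz(b,75+(u-340)/3.4,200+v/3.4,.014).round(4) for u,v in S];print(P,np.linalg.norm(P[0]-P[1]),np.linalg.norm(P[1]-P[2]))
from scipy.spatial.transform import Rotation as R
s=arm.get_state();q=s['eef_rot'];print(R.from_quat(np.r_[q[1:],q[0]]).as_matrix().round(3))
E
```

```text
tabend (array([0.49182832, 0.19201241, 0.15720832]), np.float64(0.00139982636527558))
rim (array([0.59478736, 0.21862167, 0.15126349]), np.float64(0.0008135835956721188))
foot edge [0.67825528 0.17804525 0.014     ] [0.5332342  0.13938263 0.014     ]
[array([0.6783, 0.178 , 0.014 ]), array([0.5332, 0.1393, 0.014 ]), array([0.5077, 0.2513, 0.014 ])]
[array([0.6471, 0.2915, 0.014 ]), array([0.5049, 0.2572, 0.014 ]), array([0.5337, 0.1463, 0.014 ])] 0.14627826222648393 0.11457857565880276
[[ 0.452  0.892 -0.001]
 [ 0.892 -0.452 -0.001]
 [-0.002  0.    -1.   ]]
```

drive_tool(slide=[[-0.0244,0.0366,0],[-0.0244,0.0366,0],[-0.0244,0.0366,0],[-0.0244,0.0366,0],[-0.0244,0.0366,0],[-0.0244,0.0366,0],[-0.0244,0.0366,0],[-0.0244,0.0366,0],[-0.0244,0.0366,0],[-0.0244,0.0366,0],[0,0,0],[0,0,0],[0,0,0],[0,0,0],[0,0,0],[0,0,0]], angular=[[0,0,0],[0,0,0],[0,0,0],[0,0,0],[0,0,0],[0,0,0],[0,0,0],[0,0,0],[0,0,0],[0,0,0],[0,0,-0.145],[0,0,-0.145],[0,0,-0.145],[0,0,-0.145],[0,0,-0.144],[0,0,0]], fingers=0.2)

```text
time_s: 2.1
tcp_pos: [0.5097, 0.1966, 0.2302]
eef_rot: [-0.0, 0.612, 0.791, -0.0]
contact_force: [0.1, 0.4, -0.1]
finger_gap: 0.0563
```

```bash
python3 - <<'E'
from h import *
b=cap('side','side1');a=cap('top','top1')
o=np.hstack([cv2.resize(a['color'][130:230,95:195],(390,390),interpolation=2),cv2.resize(b['color'][180:280,80:180],(390,390),interpolation=2)])
cv2.imwrite('pics/c1.png',o)
E
```

```text
(no output)
```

View pics/c1.png

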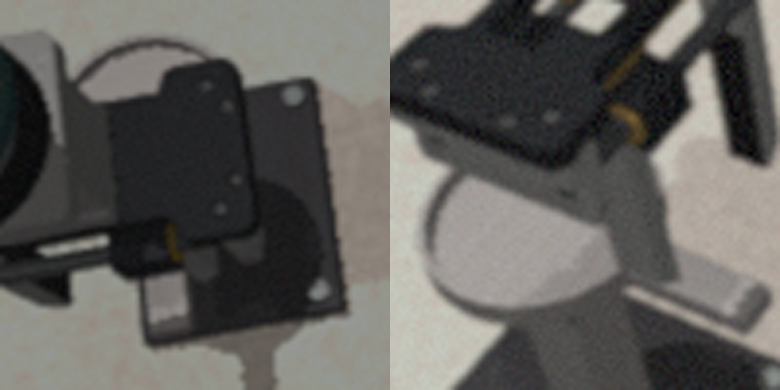

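The fingers straddle the tab line in both views (tab end at (165,300) left, (740,300) right), so I'm going down.

drive_tool(slide=[[0,0,0.015],[0,0,0.015],[0,0,0.015],[0,0,0.015],[0,0,0.011],[0,0,0.007],[0,0,0]], angular=[[0,0,0],[0,0,0],[0,0,0],[0,0,0],[0,0,0],[0,0,0],[0,0,0]])

```text
time_s: 3.08
tcp_pos: [0.5097, 0.1968, 0.152]
eef_rot: [-0.0, 0.611, 0.791, -0.0]
contact_force: [0.0, -0.2, 0.9]
finger_gap: 0.0566
```

drive_tool(slide=[[0,0,0],[0,0,0],[0,0,0],[0,0,0],[0,0,0],[0,0,0]], angular=[[0,0,0],[0,0,0],[0,0,0],[0,0,0],[0,0,0],[0,0,0]], fingers=-1)

```text
time_s: 3.82
tcp_pos: [0.51, 0.197, 0.1526]
eef_rot: [-0.0, 0.611, 0.791, 0.0]
contact_force: [-1.1, 0.1, 1.2]
finger_gap: 0.0196
```

drive_tool(slide=[[0,0,-0.003],[0,0,-0.006],[0,0,-0.006],[0,0,-0.006],[0,0,-0.006],[0,0,-0.006],[0,0,-0.005],[0,0,-0.004],[0,0,-0.003]], angular=[[0,0,0],[0,0,0],[0,0,0],[0,0,0],[0,0,0],[0,0,0],[0,0,0],[0,0,0],[0,0,0]])

```text
time_s: 4.95
tcp_pos: [0.51, 0.197, 0.1977]
eef_rot: [-0.0, 0.611, 0.791, 0.0]
contact_force: [3.5, 3.7, -12.6]
finger_gap: 0.0196
```

```bash
python3 - <<'E'
from h import *
a=cap('top','top2');b=cap('side','side2')
o=np.hstack([cv2.resize(a['color'][120:230,75:185],(390,390),interpolation=2),cv2.resize(b['color'][160:270,80:190],(390,390),interpolation=2)])
cv2.imwrite('pics/c2.png',o)
E
```

```text
(no output)
```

View pics/c2.png

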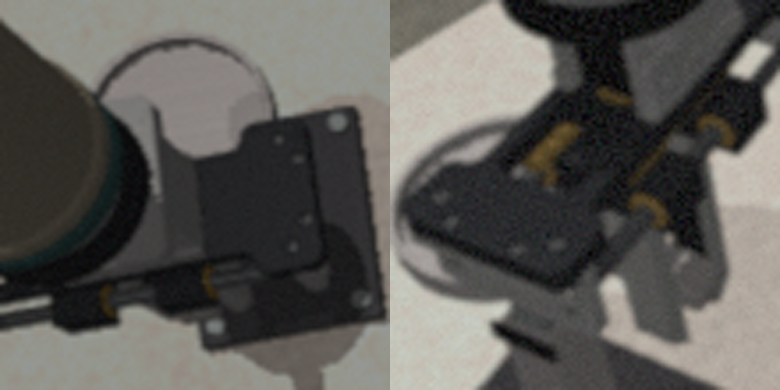

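The tray rises with the gripper, with about 12.6 N of resistance and the gap unchanged. The dark mark at (523,340) is probably the tube's top edge.

drive_tool(slide=[[0,0,-0.003],[0,0,-0.003],[0,0,-0.002],[0,0,-0.001],[0,0,0]], angular=[[0,0,0],[0,0,0],[0,0,0],[0,0,0],[0,0,0]])

```text
time_s: 5.68
tcp_pos: [0.5099, 0.197, 0.2067]
eef_rot: [-0.0, 0.611, 0.791, 0.0]
contact_force: [2.8, 2.7, -7.9]
finger_gap: 0.0197
```

drive_tool(slide=[[0,0,-0.0015],[0,0,-0.0015],[0,0,0]], angular=[[0,0,0],[0,0,0],[0,0,0]])

```text
time_s: 6.05
tcp_pos: [0.5099, 0.197, 0.2094]
eef_rot: [-0.0, 0.611, 0.791, 0.0]
contact_force: [3.9, 3.6, -10.3]
finger_gap: 0.0195
```

drive_tool(slide=[[0,0,-0.0015],[0,0,0]], angular=[[0,0,0],[0,0,0]])

```text
time_s: 6.3
tcp_pos: [0.5099, 0.197, 0.2097]
eef_rot: [-0.0, 0.611, 0.791, -0.0]
contact_force: [6.4, 4.4, -19.3]
finger_gap: 0.0196
```

drive_tool(slide=[[0,0,-0.0015],[0,0,0]], angular=[[0,0,0],[0,0,0]])

```text
time_s: 6.55
tcp_pos: [0.5098, 0.197, 0.21]
eef_rot: [-0.001, 0.611, 0.791, -0.0]
contact_force: [8.7, 6.6, -27.3]
finger_gap: 0.0194
```

The force climbs sharply at z=0.210, so it looks locked. I'll test by easing down and pushing lightly.

drive_tool(slide=[[0,0,0.002],[0,0,0.002],[0,0,0]], angular=[[0,0,0],[0,0,0],[0,0,0]])

```text
time_s: 6.92
tcp_pos: [0.5099, 0.197, 0.209]
eef_rot: [0.0, 0.611, 0.791, 0.0]
contact_force: [1.2, 3.9, -3.7]
finger_gap: 0.0197
```

drive_tool(slide=[[0,0,0.002],[0,0,0.0015],[0,0,0]], angular=[[0,0,0],[0,0,0],[0,0,0]])

```text
time_s: 7.3
tcp_pos: [0.5099, 0.197, 0.2052]
eef_rot: [-0.0, 0.611, 0.791, 0.0]
contact_force: [0.1, 3.8, 1.2]
finger_gap: 0.0197
```

drive_tool(slide=[[0,0,0.0015],[0,0,0.001],[0,0,0]], angular=[[0,0,0],[0,0,0],[0,0,0]])

```text
time_s: 7.68
tcp_pos: [0.5099, 0.197, 0.2045]
eef_rot: [0.0, 0.611, 0.791, 0.0]
contact_force: [-4.7, 1.4, 16.2]
finger_gap: 0.0197
```

Pushing down resists again at 16 N, so the tray has only a few mm of play and is locked. Next I unload, release, go up and look.

drive_tool(slide=[[0,0,-0.003],[0,0,0]], angular=[[0,0,0],[0,0,0]])

```text
time_s: 7.92
tcp_pos: [0.5099, 0.197, 0.2054]
eef_rot: [-0.0, 0.611, 0.791, 0.0]
contact_force: [-0.9, 3.6, 1.6]
finger_gap: 0.0193
```

drive_tool(slide=[[0,0,0],[0,0,0],[0,0,0],[0,0,0],[0,0,-0.01],[0,0,-0.02],[0,0,-0.02],[0,0,-0.02],[0,0,-0.02],[0,0,-0.02]], angular=[[0,0,0],[0,0,0],[0,0,0],[0,0,0],[0,0,0],[0,0,0],[0,0,0],[0,0,0],[0,0,0],[0,0,0]], fingers=0.2)

```text
time_s: 9.18
tcp_pos: [0.5099, 0.1969, 0.3169]
eef_rot: [0.0, 0.611, 0.791, 0.0]
contact_force: [0.5, -0.5, -0.3]
finger_gap: 0.0563
```

drive_tool(slide=[[-0.034,0.0026,0],[-0.034,0.0026,0],[-0.034,0.0026,0],[-0.034,0.0026,0],[-0.034,0.0026,0],[-0.034,0.0026,0],[-0.034,0.0026,0],[-0.034,0.0026,0],[-0.034,0.0026,0],[-0.034,0.0026,0],[0,0,0.03],[0,0,0.03],[0,0,0.03],[0,0,0.03],[0,0,0]], angular=[[0,0,0],[0,0,0],[0,0,0],[0,0,0],[0,0,0],[0,0,0],[0,0,0],[0,0,0],[0,0,0],[0,0,0],[0,0,0],[0,0,0],[0,0,0],[0,0,0],[0,0,0]])

```text
time_s: 11.05
tcp_pos: [0.6194, -0.1253, 0.1939]
eef_rot: [-0.002, 0.611, 0.791, -0.001]
contact_force: [0.7, 0.7, 0.0]
finger_gap: 0.0564
```

```bash
python3 - <<'E'
from h import *
a=cap('top','top3');b=cap('side','side3')
o=np.hstack([cv2.resize(a['color'][120:220,80:180],(390,390),interpolation=2),cv2.resize(b['color'][170:330,75:205],(390,480),interpolation=2)[:390]])
o2=np.hstack([cv2.resize(a['color'][130:280,225:375],(390,390)),cv2.resize(b['color'][90:240,190:340],(390,390))])
cv2.imwrite('pics/c3.png',np.vstack([o,o2])[:,:][:780]) 
cv2.imwrite('pics/c3.png',cv2.resize(np.vstack([o,o2]),(600,600)))
E
```

```text
(no output)
```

View pics/c3.png

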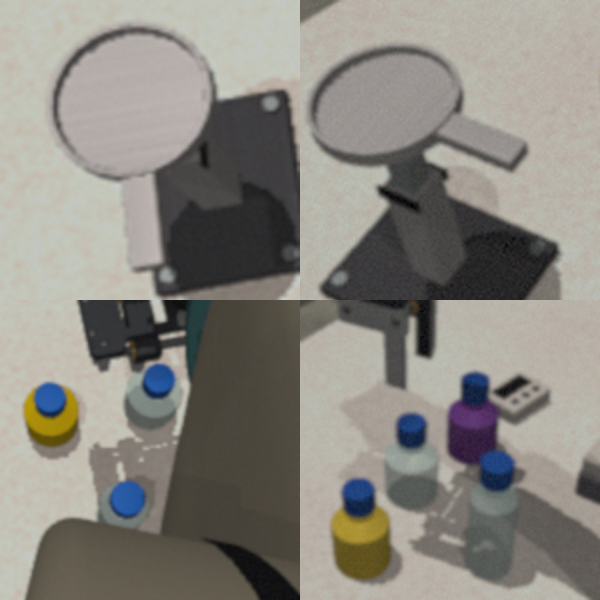

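The tray is up, with the mast neck visible above the tube top and its dark collar at (400,195). The rim centre is at (134,102) in the upper-left panel and (385,105) in the upper-right one. All the bottles stand, and the short bottle's cap is at (158,380) and (411,430) in the lower panels.

```bash
python3 - <<'E'
from h import *
a,b=[dict(np.load(f'pics/{n}3.npz')) for n in('top','side')]
print('rim',two(a,(124.8,154.2),b,(112,215.5)))
for s in(-1,1):
  for d in(a,b): print(s,np.round(proj(d,[.6194-.2504*s*.028,-.1253+.968*s*.028,.169])))
for d in(a,b):
    h=cv2.cvtColor(d['color'],cv2.COLOR_BGR2HSV);m=cv2.inRange(h,(100,150,60),(125,255,255))
    k,l,s,c=cv2.connectedComponentsWithStats(m)
    print([onz(d,*c[i],0.093).round(4) for i in range(1,k) if s[i,4]>40])
# cap ends projected -> axis test
for d,z in((a,.093),(b,.093)): print(np.round(proj(d,[.6205,-.1255,z]),1))
E
```

```text
rim (array([0.59567336, 0.21828279, 0.20275315]), np.float64(0.001490400406423867))
-1 [323. 155.]
-1 [251. 119.]
1 [295. 160.]
1 [239. 134.]
[array([ 0.6187, -0.1248,  0.093 ]), array([ 0.592 , -0.0103,  0.093 ]), array([ 0.4904, -0.0963,  0.093 ])]
[array([ 0.6125, -0.2303,  0.093 ]), array([ 0.6199, -0.1251,  0.093 ]), array([ 0.1679, -0.457 ,  0.093 ]), array([ 0.5106, -0.1331,  0.093 ]), array([ 0.5927, -0.011 ,  0.093 ])]
[304.2 169.4]
[245.2 154.5]
```

```bash
python3 - <<'E'
from h import *
a,b=[dict(np.load(f'pics/{n}3.npz')) for n in('top','side')]
print('tabend',two(a,(129.2,209.3),b,(169.9,236.3)))
ax=np.array([.5955,.2184]);y=np.radians(14.7);ex=np.array([np.cos(y),np.sin(y)]);ey=np.array([-ex[1],ex[0]])
# cap-height check of calibration: tall & known bottle cap z
print('cap',two(a,(304.+0,169.4),b,(245.2,154.4)))
outs=[]
for n,d,(x0,y0) in(('top',a,(80,120)),('side',b,(75,170))):
    c=cv2.resize(d['color'][y0:y0+130,x0:x0+130],None,fx=3,fy=3,interpolation=2)
    for q,col in((.075,(0,255,0)),(.062,(0,0,255))):
        P=[np.r_[ax+.05*np.array([np.cos(t),np.sin(t)]),.141+q] for t in np.linspace(0,6.28,60)]
        T=[np.r_[ax-.106*ex+s*.01*ey,.139+q] for s in(-1,1)]
        for p in P+T:
            u,v=proj(d,p);cv2.circle(c,(int(3*(u-x0)+1),int(3*(v-y0)+1)),1,col,-1)
    for s,t in((1,1),(1,-1),(-1,1),(-1,-1)):
        u,v=proj(d,np.r_[ax+s*.015*ex+t*.015*ey,.125]);cv2.circle(c,(int(3*(u-x0)+1),int(3*(v-y0)+1)),2,(255,0,0),-1)
    outs.append(c)
cv2.imwrite('pics/c4.png',np.hstack(outs))
E
```

```text
tabend (array([0.4918986 , 0.19201867, 0.21001428]), np.float64(0.0014700196144605152))
cap (array([ 0.62029997, -0.12508232,  0.09365743]), np.float64(5.811115326732066e-05))
```

View pics/c4.png

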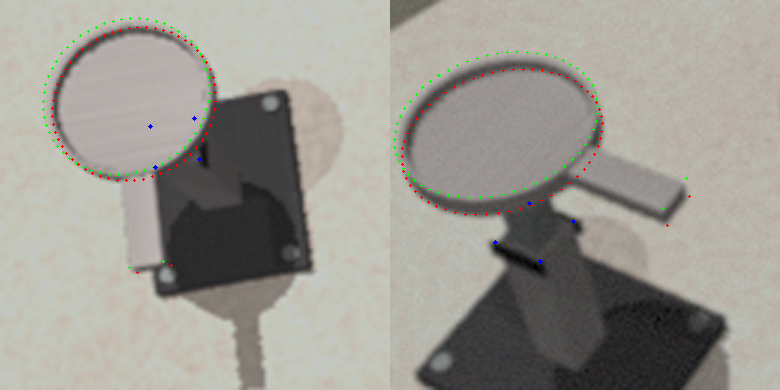

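The overlay puts the mast between the 62 and 75 mm predictions: the tab fits 75, the rim sits between. My rim outline includes the dish's side wall, which biases it low. The tab triangulates to about 71 mm, and it held a 16 N push down where 3 N would sink an unlocked mast, so I take it as locked. Next is the bottle.

drive_tool(slide=[[0,0,0.02],[0,0,0.02],[0,0,0.02],[0,0,0.015],[0,0,0.01],[0,0,0.005],[0,0,0]], angular=[[0,0,0],[0,0,0],[0,0,0],[0,0,0],[0,0,0],[0,0,0],[0,0,0]])

```text
time_s: 12.02
tcp_pos: [0.621, -0.1256, 0.1055]
eef_rot: [0.0, 0.611, 0.791, 0.0]
contact_force: [-0.1, 0.8, -0.1]
finger_gap: 0.0561
```

drive_tool(slide=[[0,0,0],[0,0,0],[0,0,0],[0,0,0],[0,0,0]], angular=[[0,0,0],[0,0,0],[0,0,0],[0,0,0],[0,0,0]], fingers=-1)

```text
time_s: 12.65
tcp_pos: [0.6211, -0.1253, 0.1057]
eef_rot: [0.0, 0.611, 0.791, 0.0]
contact_force: [0.2, 0.8, 3.8]
finger_gap: 0.0335
```

drive_tool(slide=[[0,0,-0.005],[0,0,-0.015],[0,0,-0.025],[0,0,-0.03],[0,0,-0.03],[0,0,-0.03],[0,0,-0.03],[0,0,-0.03],[0,0,-0.03],[0,0,-0.02],[0,0,-0.01],[0,0,0]], angular=[[0,0,0],[0,0,0],[0,0,0],[0,0,0],[0,0,0],[0,0,0],[0,0,0],[0,0,0],[0,0,0],[0,0,0],[0,0,0],[0,0,0]])

```text
time_s: 14.15
tcp_pos: [0.6209, -0.1257, 0.361]
eef_rot: [0.0, 0.611, 0.791, 0.0]
contact_force: [0.5, 0.4, -3.7]
finger_gap: 0.0334
```

drive_tool(slide=[[0.009,0.0018,0],[0.02,0.0036,0],[0.028,0.005,0],[0.03,0.0053,0],[0.03,0.0053,0],[0.03,0.0053,0],[0.03,0.0053,0],[0.03,0.0053,0],[0.03,0.0053,0],[0.03,0.0053,0],[0.03,0.0053,0],[0.025,0.004,0],[0.012,0.002,0],[0.005,0.001,0],[0,0,0],[0,0,0]], angular=[[0,0,0],[0,0,0],[0,0,0],[0,0,0],[0,0,0],[0,0,0],[0,0,0],[0,0,0],[0,0,0],[0,0,0],[0,0,0],[0,0,0],[0,0,0],[0,0,0],[0,0,0],[0,0,0]])

```text
time_s: 16.15
tcp_pos: [0.5935, 0.2162, 0.3605]
eef_rot: [0.0, 0.612, 0.791, -0.0]
contact_force: [-0.3, -0.6, -2.2]
finger_gap: 0.0336
```

```bash
python3 - <<'E'
from h import *
a=cap('top','top5');b=cap('side','side5')
cv2.imwrite('pics/c5.png',np.hstack([cv2.resize(a['color'][90:230,60:200],(390,390),interpolation=2),cv2.resize(b['color'][130:270,70:210],(390,390),interpolation=2)]))
E
```

```text
(no output)
```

View pics/c5.png

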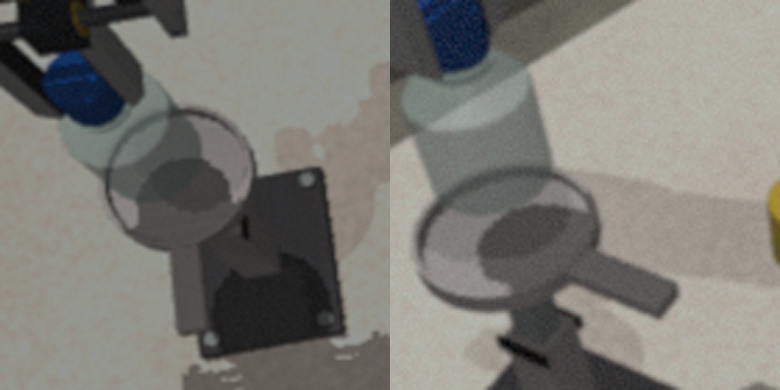

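The bottle hangs upright above the tray, with its base ellipse overlapping the tray in both views. I'm lowering it.

drive_tool(slide=[[0,0,0.008],[0,0,0.01],[0,0,0.01],[0,0,0.006],[0,0,0.004],[0,0,0]], angular=[[0,0,0],[0,0,0],[0,0,0],[0,0,0],[0,0,0],[0,0,0]])

```text
time_s: 17.0
tcp_pos: [0.5931, 0.2175, 0.3222]
eef_rot: [-0.0, 0.611, 0.791, -0.0]
contact_force: [-1.2, -0.5, -3.5]
finger_gap: 0.0338
```

drive_tool(slide=[[0,0,0.002],[0,0,0.002],[0,0,0]], angular=[[0,0,0],[0,0,0],[0,0,0]])

```text
time_s: 17.38
tcp_pos: [0.5931, 0.2175, 0.3184]
eef_rot: [-0.0, 0.611, 0.791, -0.0]
contact_force: [0.1, 0.2, -2.8]
finger_gap: 0.0337
```

drive_tool(slide=[[0,0,0.0015],[0,0,0.001],[0,0,0]], angular=[[0,0,0],[0,0,0],[0,0,0]])

```text
time_s: 17.75
tcp_pos: [0.5931, 0.2175, 0.3158]
eef_rot: [-0.0, 0.611, 0.791, -0.0]
contact_force: [0.5, -0.1, -3.5]
finger_gap: 0.0334
```

drive_tool(slide=[[0,0,0.001],[0,0,0.001],[0,0,0]], angular=[[0,0,0],[0,0,0],[0,0,0]])

```text
time_s: 18.12
tcp_pos: [0.5931, 0.2175, 0.3139]
eef_rot: [-0.0, 0.611, 0.791, -0.0]
contact_force: [-0.7, -0.5, -2.6]
finger_gap: 0.0332
```

drive_tool(slide=[[0,0,0.001],[0,0,0.0005],[0,0,0]], angular=[[0,0,0],[0,0,0],[0,0,0]])

```text
time_s: 18.5
tcp_pos: [0.5932, 0.2175, 0.3124]
eef_rot: [-0.0, 0.611, 0.791, -0.0]
contact_force: [0.8, 0.4, -3.2]
finger_gap: 0.0333
```

drive_tool(slide=[[0,0,0.001],[0,0,0.0005],[0,0,0]], angular=[[0,0,0],[0,0,0],[0,0,0]])

```text
time_s: 18.88
tcp_pos: [0.5934, 0.2177, 0.3116]
eef_rot: [0.0, 0.611, 0.791, 0.0]
contact_force: [-0.5, -0.3, 2.0]
finger_gap: 0.0335
```

Contact comes at an underside height of 0.206 m, so the mast is at about 0.073 and within the lock's play. Releasing.

drive_tool(slide=[[0,0,0],[0,0,0],[0,0,0],[0,0,0],[0,0,-0.01],[0,0,-0.02],[0,0,-0.03],[0,0,-0.03],[0,0,0]], angular=[[0,0,0],[0,0,0],[0,0,0],[0,0,0],[0,0,0],[0,0,0],[0,0,0],[0,0,0],[0,0,0]], fingers=0.2)

```text
time_s: 20.0
tcp_pos: [0.5944, 0.2181, 0.4041]
eef_rot: [0.001, 0.611, 0.791, 0.003]
contact_force: [-0.8, -0.3, 0.3]
finger_gap: 0.0565
```

drive_tool(slide=[[-0.03,0,0],[-0.03,0,0],[-0.03,0,0],[-0.03,0,0],[-0.03,0,0],[-0.03,0,0],[-0.03,0,0],[0,0,0]], angular=[[0,0,0],[0,0,0],[0,0,0],[0,0,0],[0,0,0],[0,0,0],[0,0,0],[0,0,0]])

```text
time_s: 21.0
tcp_pos: [0.6461, 0.011, 0.3998]
eef_rot: [-0.0, 0.613, 0.79, -0.001]
contact_force: [0.0, 1.0, -0.2]
finger_gap: 0.0568
```

```bash
python3 - <<'E'
from h import *
a=cap('top','top6');b=cap('side','side6')
cv2.imwrite('pics/c6.png',np.hstack([cv2.resize(a['color'][90:230,60:200],(390,390),interpolation=2),cv2.resize(b['color'][100:320,70:290],(390,390),interpolation=2)]))
for d in(a,b):
    h=cv2.cvtColor(d['color'],cv2.COLOR_BGR2HSV);m=cv2.inRange(h,(100,150,60),(125,255,255))
    k,l,s,c=cv2.connectedComponentsWithStats(m)
    print([(c[i].round(1),onz(d,*c[i],.301).round(3),onz(d,*c[i],.093).round(3)) for i in range(1,k) if s[i,4]>40])
E
```

```text
[(array([353.4, 176. ]), array([ 0.545, -0.177,  0.301]), array([ 0.612, -0.23 ,  0.093])), (array([249.6, 179.3]), array([ 0.531, -0.019,  0.301]), array([ 0.592, -0.01 ,  0.093])), (array([288.4, 229.1]), array([ 0.458, -0.081,  0.301]), array([ 0.49 , -0.096,  0.093]))]
[(array([277. , 133.9]), array([ 0.452, -0.003,  0.301]), array([ 0.612, -0.23 ,  0.093])), (array([ 97.5, 169.2]), array([0.592, 0.219, 0.301]), array([0.828, 0.113, 0.093])), (array([508.7, 166. ]), array([ 0.164, -0.151,  0.301]), array([ 0.168, -0.457,  0.093])), (array([287.8, 174.3]), array([0.387, 0.059, 0.301]), array([ 0.511, -0.134,  0.093])), (array([218.8, 188. ]), array([0.44 , 0.139, 0.301]), array([ 0.593, -0.011,  0.093]))]
```

View pics/c6.png

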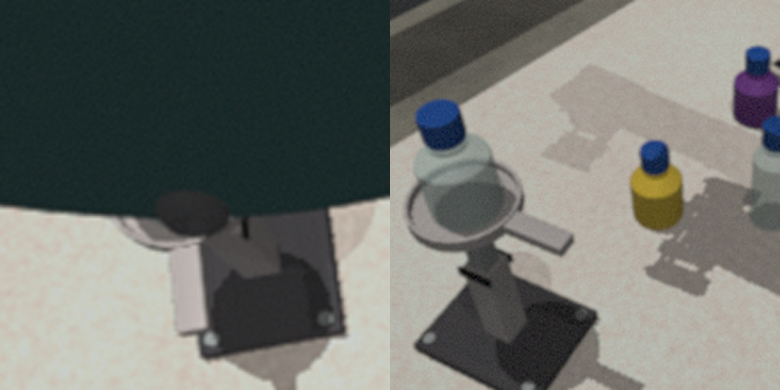

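The bottle stands upright inside the rim, with its cap at (440,122) in the right panel and the tray still raised. The other bottles haven't moved, so I'm handing in.

```bash
python3 -c "
from h import *
print(arm.get_state()['contact_force']);print(arm.job_done())"
```

```text
[-0.53191331  0.10893146 -0.78547393]
the job is handed in; nothing more can be done
None
```

The tray is raised and locked, and the short, wide bottle stands upright on its floor inside the rim. I released it, drew the gripper clear and handed the job in at about 21 s of the 58 s allowed.

**Tray lock:** The tray rose about 53 mm, then hit a firm stop at −27 N. On easing back it dropped a few mm and held against a 16 N downward push. I take that as locked, since the bottle's 3 N alone would sink an unlocked tray. The bottle touched down at a floor height of about 0.206 m, which puts the mast at about 0.073, inside the lock's play.

**Bottle:** The last side view shows it upright inside the rim. Its cap is at (0.592, 0.219), within 2 mm of my estimate of the tray's centre.

**Bystanders:** The tall bottle and the purple and yellow look-alikes had not moved in the last pictures. I never touched the tip box or timer, but did not measure them again at the end.

**Checks that disagreed or were missing:**
- Neither camera sees the button's side of the tube, so I could not see it click out.
- The rim in the pictures suggested a mast height of only about 0.062, and the tab about 0.071. I put the low rim reading down to the dish's side wall in the outline, and relied on the force test and the touchdown height.
- The arm hid the bottle from the top camera in the last picture, so its final position comes from the side view alone.

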